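Balance a finish sample on the domed spray stand and aim the sprayer at it

TASK

Balance the stepped wooden sample board, flat underside down and close to level, on the very top of the domed spray stand, and let go of it. Then pick up the white trigger spray bottle, hold its nozzle pointing straight at the balanced board's balance point from about 10 cm away, steady for two seconds, and stand the bottle back upright where it stood. The board must stay balanced, and the tins, bottle and cup standing round the work must stay where they are.

Things in the scene. Friction and masses are not known exactly. Their poses are not given: they have to be found in the camera images.
- sample_board: stepped board of plain wood, 130 (x) by 46 (y) mm, lying on its flat underside; 9 mm thick at the +x end, 25 mm thick over the 75 mm at the -x end (x from -65 to +10 mm). Origin: centre of the underside; z up. The thick end makes it balance 14 mm from the middle towards the thick end. Weighs about 100 g
- board_balance (a point): the board's centre of mass: on its centre line, 13.9 mm from the middle towards the thick end, 11 mm above the underside; axes as the board's
- spray_stand: spray stand, fixed to the bench: dark steel foot 104 mm across, thin post, and a grey plastic head 80 mm across (from 120 mm up) whose top is a dome, a half sphere of 40 mm radius, 200 mm tall in all. Origin: centre of the foot's underside. (Behind it a fixed thin grey panel overhangs the bench beyond x = 0.61, for y from -0.32 to 0.30, 0.27 to 0.29 m up)
- stand_top (a point): the highest point of the stand's dome, 200 mm above the bench
- spray_bottle: white trigger spray bottle, upright, 173 mm tall; body 62 mm across up to 125 mm, its axis at y = -6 mm; neck 31 mm across. Its head, 142 to 173 mm up, is 18 mm wide (x from -9 to 9 mm) and runs from y = -35 to +37 mm: pinch it from above across this width, over the body's axis. Fixed trigger under it at y = 4 to 22 mm. Origin: underside; z up, +y the way the nozzle points; about 280 g
- nozzle (a point): the nozzle's tip, at the front of the bottle's head: 37 mm ahead of the bottle's origin (+y) and 158 mm above its underside; its axes are the bottle's, it sprays along +y
- dripped_tin: bystander: small pale paint tin with dark drips, 72 mm across, 71 tall, standing loose on the bench. Origin: centre of its underside
- plain_tin: bystander: plain pale paint tin, 75 mm across, 90 tall, standing loose on the bench. Origin: centre of its underside
- plastic_bottle: bystander: plain white plastic bottle, 66 mm across, 124 tall with its cap, standing loose on the bench. Origin: centre of its underside
- clear_cup: bystander: empty clear mixing cup, 75 mm across at the rim, 100 tall, standing loose on the bench. Origin: centre of its underside

How it is judged:
On the way, in this order (a step that is already met when the one before it is completed fails the run):
1. the board lies balanced on the dome, let go and at rest (horizontal distance between board_balance and stand_top below 0.015 m and height (world z) of board_balance between 0.198 and 0.225 m and angle between sample_board's own z axis and vertical below 0.25 rad and contact force between sample_board and spray_stand above 0.2 N and contact force between sample_board and the fingers below 0.05 N and linear speed of sample_board below 0.02 m/s and angular speed of sample_board below 0.25 rad/s), for 0.4 s.
2. the lifted spray bottle, held by the fingers and still, points its nozzle at the balanced board's balance point (line of spray within 22 mm sideways and up or down, 50 to 160 mm away) for 1.5 s (y of board_balance in the frame of nozzle between 0.05 and 0.16 m and x of board_balance in the frame of nozzle between -0.022 and 0.022 m and z of board_balance in the frame of nozzle between -0.022 and 0.022 m and height (world z) of spray_bottle above 0.01 m and contact force between spray_bottle and the fingers above 0.5 N and linear speed of spray_bottle below 0.03 m/s and horizontal distance between board_balance and stand_top below 0.015 m and height (world z) of board_balance between 0.198 and 0.225 m and angle between sample_board's own z axis and vertical below 0.25 rad and contact force between sample_board and spray_stand above 0.2 N), for 1.5 s.
At the end, for the whole second after the job is handed in: the board rests on the dome only, balance point within 15 mm of the dome's top in plan, tilted less than 0.25 rad, underside down, at rest and let go; the spray bottle stands upright on the bench within 50 mm of where it stood, at rest and let go (all of step 1 and distance of spray_bottle from where it was at the start of the episode below 0.05 m and angle between spray_bottle's own z axis and vertical below 0.1 rad and height (world z) of spray_bottle between -0.006 and 0.006 m and linear speed of spray_bottle below 0.02 m/s and contact force between spray_bottle and the fingers below 0.05 N); the robot touches nothing.
It fails at once if the bystander dripped tin is moved more than 30 mm (distance of dripped_tin from where it was at the start of the episode above 0.03 m).
It fails at once if the bystander plain tin is moved more than 30 mm (distance of plain_tin from where it was at the start of the episode above 0.03 m).
It fails at once if the bystander plastic bottle is moved more than 30 mm (distance of plastic_bottle from where it was at the start of the episode above 0.03 m).
It fails at once if the bystander clear cup is moved more than 30 mm (distance of clear_cup from where it was at the start of the episode above 0.03 m).
It also fails if it takes over 72 s, if anything falls off the work surface, if the arm or the gripper's body presses on something with over 40 N, if the wrist force passes 120 N, or if a joint passes its speed limit or range.

ROBOT

A 7-joint arm with a two-finger parallel gripper is mounted at the origin on a cart in front of the work surface, level with it; the furniture and walls round the work are solid. World frame = base frame: x ahead of the robot, y to its left, z up, the work surface at z = 0. Lengths are in m, angles in rad, forces in N, time in s.
With the tool pointing down it reaches from about 0.4 to 0.85 m from the base axis. Payload 6.9 kg.
Tool frame: the origin (TCP) lies midway between the tips of the shut fingers; the grasp point (between the pads) lies 19 mm behind it (grasp_offset is the distance from the TCP to the grasp point, in m); x points along the fingers, z is the direction in which the jaws open and shut, and the axes are right-handed (so a half turn about x gives the same grasp; the last joint's range is limited). The gripper opens to 85 mm and grips with 20 to 120 N. Pads are 22 mm wide; open, the fingers measure 114 mm over their backs; the gripper's body (76 mm by 85 mm) begins 54 mm behind the grasp point. The pads swing forward as they close: fully open they stand 13 mm farther back than shut.
Start: joints at [-1.085, 0.507, -0.238, 1.5, 0.126, 1.149, -0.155], TCP at [0.232, 0.58, 0.231] pointing down, gripper open.
Joint ranges: [-3.08, 3.08], [-0.24, 2.05], [-1.43, 1.35], [0, 2.5], [-1.52, 4.66], [0.17, 1.96], [-2.89, 2.89]. Speed limits (rad/s): [2.39, 2.39, 3.14, 3.14, 3.14, 3.14, 3.14].

INTERFACE

Orientations are given as a unit quaternion [w, x, y, z].
In Python, from rig import * gives the robot as it stands.
- The arm moves only by the tool move_arm, never from a script. Its argument "deltas" is text: rows parted by semicolons, each of 7 numbers parted by spaces: the shift along the world's x, y, z in mm, then the turn, a rotation vector about the world's x, y, z in degrees, then the closure, from -1 (fully open) to 1 (shut). A call has 1 to 5 rows; each row shifts and turns the pose as measured when the row begins; what a row does not reach is not made up. A row lasts 1/12 s, in which the tool goes at most 41.7 mm and 7.16 degrees, less where a joint would pass 70% of its speed; a pose out of reach is approached as far as the arm can. A call is refused whole if a number of a shift passes 41.7 or a number of a turn 7.16, either way. A call with a gripper value outside its range is refused whole. The fingers move at their own pace and stop on an object; the grip force is fixed at half the most. Time passes only in rows, so rows that do not move let the fingers close. It gives the time, the measured TCP pose, the force and the opening at its end, in the units of the state.
- sense(): the state, without advancing time (a new reading comes with each control period).
- get_image(name): name is "scene" or "top"; returns the picture (480x640x3 uint8, blue, green, red); there is no depth.
- camera_model(name): a dict with "intrinsics" (3x3 intrinsics, pixels), "dist_coeffs" ([k1, k2, p1, p2, k3] as OpenCV has them; the pictures are not rectified), "pose" (4x4, takes a point from camera to world coordinates). Camera axes: x right, y down, z forward; pixel columns grow to the right and rows downward; lengths in m; the calibration is good to about 2 mm. A picture is of the moment at which its call begins. camera_model takes no time and is no camera call.
- close_job(): hands the job in, once; it reports no verdict.
Trained networks look in the newest picture that a camera, given by its name, has taken for a name from the list of things; names that differ only in an ending like _2 or _b are one class to them, and where a whole thing is asked for, a point or a joint stands for the part that bears it (a point fixed in the world has none). Each returns a list of dicts, best first, with "conf" (0 to 1); they miss things now and then, are a little off and sometimes report something else, mostly with a low value. They report only what shows in the picture. A call takes as long as a camera call.
- find_in(camera, label): "at" ([column, row] in pixels, amid what is visible of it).
The state is a dict: "time": time; "joint_pos": joint angles; "qvel": joint speeds; "joint_torque": joint torques, N m; "position": TCP position; "orientation": TCP orientation; "contact_force": force on the tool from outside, world axes, zero at the start; "ft_torque": the same for the moment, N m; "finger_gap": finger opening in m.
Only numpy, scipy, OpenCV 4.12 (cv2) and the standard library are available. Lean on these libraries where they do the work, as an engineer would, in place of code of your own. Each camera call takes 0.05 s, during which the arm holds its last target. There are 200 camera calls.

## Working session

There is one attempt and no reset: what is moved stays moved. The work goes in short steps, Python scripts to look and compute and a tool call to move; the robot and the scene stay as the last step left them, time stands still between calls to the robot, and variables do not carry over. Pictures are saved under pics/ and viewed, about 8 in all and at most 12, crops included, and the job is handed in when it is done.

Besides the shell and the picture viewer there is one more tool, called after "Emit:" by a JSON object that holds its "name" and its "arguments". move_arm: Moves the arm, as the interface text tells. Its arguments: {"type":"object","properties":{"deltas":{"type":"string"}},"required":["deltas"]}

```bash
mkdir -p pics; ls
python3 - <<'E'
from rig import *
import cv2
s=sense();print({k:s[k] for k in('time','position','orientation','finger_gap','contact_force')})
for c in('scene','top'):
    im=get_image(c);cv2.imwrite(f'pics/{c}0.png',im)
    m=camera_model(c);print(c,m)
    for l in('sample_board','spray_stand','spray_bottle','nozzle','dripped_tin','plain_tin','plastic_bottle','clear_cup'):
        print(l,[(d['at'],round(d['conf'],2)) for d in find_in(c,l)][:3])
E
```

```text
pics
{'time': 0.0, 'position': array([0.23218249, 0.57973023, 0.23042108]), 'orientation': array([ 0.58507373, -0.39668941,  0.58612076,  0.39596553]), 'finger_gap': 0.08571285298996748, 'contact_force': array([-0.35893121,  0.74544506, -0.79902113])}
scene {'intrinsics': array([[497.25832468,   0.        , 323.64222171],
       [  0.        , 497.25832468, 238.48458317],
       [  0.        ,   0.        ,   1.        ]]), 'dist_coeffs': array([0.04154075, 0.        , 0.        , 0.        , 0.        ]), 'pose': array([[-0.62660488, -0.31978931,  0.71070466, -0.10600651],
       [-0.77931793,  0.26350867, -0.56853033,  0.59239257],
       [-0.00546692, -0.91010877, -0.41433337,  0.50164732],
       [ 0.        ,  0.        ,  0.        ,  1.        ]])}
sample_board [([403.1, 261.3], 0.56)]
spray_stand [([327.1, 256.4], 0.84)]
spray_bottle [([195.0, 335.2], 0.95)]
nozzle [([192.2, 329.6], 0.9)]
dripped_tin [([404.4, 259.8], 0.24)]
plain_tin [([303.9, 355.9], 0.88)]
plastic_bottle []
clear_cup [([415.0, 296.2], 0.92), ([195.8, 333.9], 0.15)]
top {'intrinsics': array([[508.84203001,   0.        , 324.70615549],
       [  0.        , 508.84203001, 244.62581378],
       [  0.        ,   0.        ,   1.        ]]), 'dist_coeffs': array([-0.10922582,  0.        ,  0.        ,  0.        ,  0.        ]), 'pose': array([[ 0.02088229, -0.98693221,  0.15977719,  0.34040395],
       [-0.99971719, -0.02243132, -0.0078973 ,  0.13690148],
       [ 0.01137812, -0.15956709, -0.98712151,  1.18374176],
       [ 0.        ,  0.        ,  0.        ,  1.        ]])}
sample_board [([425.4, 274.1], 0.67)]
spray_stand [([334.4, 256.6], 0.89)]
spray_bottle [([223.4, 254.4], 0.7)]
nozzle [([223.0, 254.2], 0.7), ([333.6, 255.8], 0.56)]
dripped_tin [([284.6, 207.9], 0.75)]
plain_tin [([269.2, 309.7], 0.61)]
plastic_bottle [([376.2, 214.1], 0.73), ([223.4, 256.3], 0.3), ([425.2, 271.0], 0.29)]
clear_cup [([378.6, 308.1], 0.91)]
```

View pics/scene0.png

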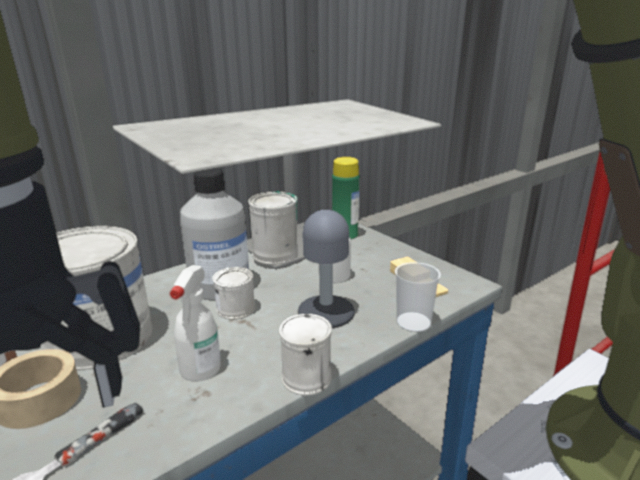

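View pics/top0.png

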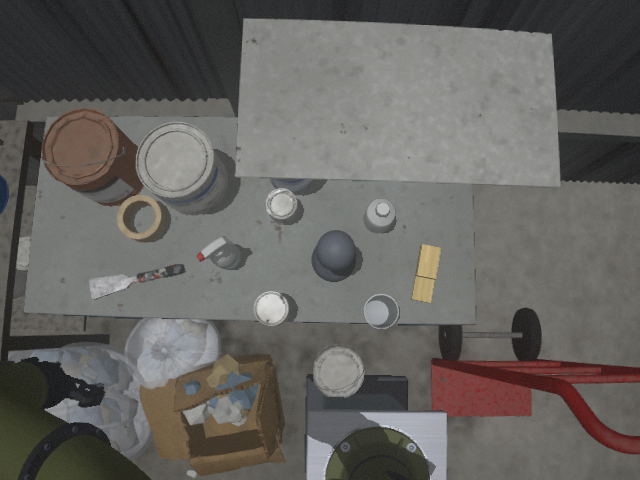

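The scene shows the bottle at (197,335), the stand's dome at (326,235) and the board half hidden behind the cup at (418,275). In the top view the board is at (426,273), the dome at (335,253) and the bottle at (223,253), with its red nozzle pointing left.

```bash
cat > h.py <<'E'
from rig import *
import cv2, numpy as np
def ray(c,uv):
    m=camera_model(c);p=cv2.undistortPoints(np.array([[uv]],float),m['intrinsics'],m['dist_coeffs'])[0,0]
    T=m['pose'];return T[:3,3],T[:3,:3]@np.array([p[0],p[1],1])
def bp(c,uv,z):
    o,d=ray(c,uv);return o+d*(z-o[2])/d[2]
def pr(c,P):
    m=camera_model(c);W=np.linalg.inv(m['pose'])
    return cv2.projectPoints(np.atleast_2d(np.array(P,float)),cv2.Rodrigues(W[:3,:3])[0],W[:3,3],m['intrinsics'],m['dist_coeffs'])[0][:,0]
E
python3 - <<'E'
from h import *
t=cv2.imread('pics/top0.png');s=cv2.imread('pics/scene0.png')
def crop(i,x,y,w,h,k=5):return cv2.resize(i[y:y+h,x:x+w],None,fx=k,fy=k,interpolation=cv2.INTER_CUBIC)
a=np.hstack([crop(t,395,235,60,75,4),crop(t,305,222,60,75,4),crop(s,385,245,75,75,4)])
b=np.hstack([crop(t,190,225,60,65,4),crop(s,160,255,65,65,4),crop(t,355,190,70,65,4)])
b=cv2.copyMakeBorder(b,0,0,0,a.shape[1]-b.shape[1],0)
cv2.imwrite('pics/c1.png',np.vstack([a,b]));print(a.shape,b.shape)
for n,uv,z in(('board',(425.5,273.5),.02),('dome',(334.4,254),.16),('tin_d',(282,205),.071),('plain',(270.5,308.5),.09),('cup',(380,310),.1),('pb',(380,210),.124),('redtip',(201,257),.158)):print(n,bp('top',uv,z).round(3))
E
```

```text
(300, 780, 3) (260, 780, 3)
board [ 0.466 -0.107  0.02 ]
dome [0.487 0.109 0.16 ]
tin_d [0.608 0.226 0.071]
plain [0.377 0.241 0.09 ]
cup [0.378 0.008 0.1  ]
pb [0.59  0.012 0.124]
redtip [0.475 0.381 0.158]
```

View pics/c1.png

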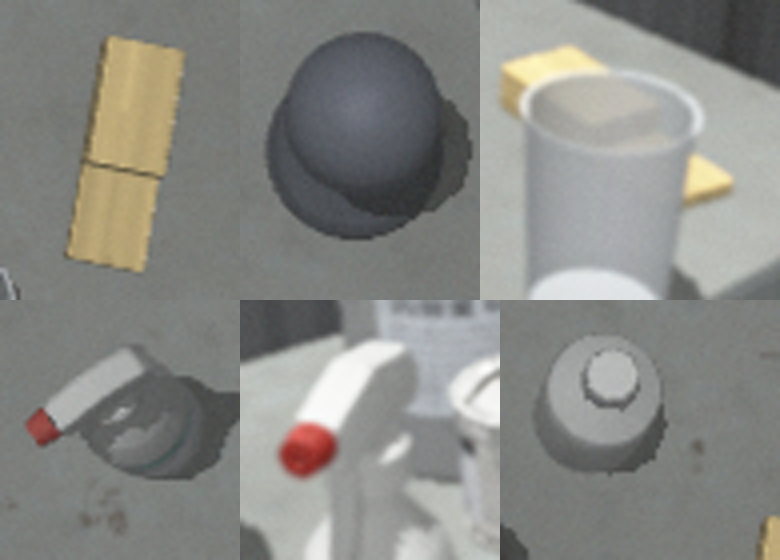

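```bash
cat > fit.py <<'E'
from h import *
from scipy.optimize import least_squares as ls
t=cv2.imread('pics/top0.png');s=cv2.imread('pics/scene0.png')
U=lambda x0,y0,P:np.array([(x0+(a+.5)/4-.5,y0+(b+.5)/4-.5) for a,b in P])
# board
bu=U(395,235,[(107,37),(185,50),(163,177),(87,160),(67,256),(144,271)])
M=np.array([(-65,-23,25),(-65,23,25),(10,23,25),(10,-23,25),(65,-23,9),(65,23,9)])/1000
def board(p,M=M):
    c,q=np.cos(p[2]),np.sin(p[2]);return np.c_[p[0]+c*M[:,0]-q*M[:,1],p[1]+q*M[:,0]+c*M[:,1],M[:,2]]
best=[]
for perm in(M,M*[1,-1,1]):
    r=ls(lambda p:(pr('top',board(p,perm))-bu).ravel(),[.466,-.107,3.1]);best.append((r.cost,r.x,r.fun.reshape(-1,2)))
b=min(best,key=lambda a:a[0]);print('board',b[0],b[1]);print(b[2].round(1))
p=b[1];print('com',p[:2]-.0139*np.array([np.cos(p[2]),np.sin(p[2])]))
# dome: colour-free manual edge points; ray distance to sphere centre = R
du=U(305,222,[(287,115),(363,32),(440,110),(312,53),(418,60),(430,150),(296,80)])
def res(q):
    C=np.array([q[0],q[1],.16]);o=[]
    for u in du:
        a,d=ray('top',u);d=d/np.linalg.norm(d);o.append(np.linalg.norm(np.cross(C-a,d))-.04)
    return o
r=ls(res,[.487,.109]);print('dome top',r.x,(r.fun*1000).round(1))
g=ray('scene',(326,234))
# scene dome edges left/right/top
ds=[(303,235),(349,235),(325.5,210)]
def res2(q):
    o=[]
    for u in ds:
        a,d=ray('scene',u);d=d/np.linalg.norm(d);o.append(np.linalg.norm(np.cross(np.array([q[0],q[1],.16])-a,d))-.04)
    return o
r=ls(res2,[.487,.109]);print('dome scene',r.x,(r.fun*1000).round(1))
# bottle red tip
R=[]
for c,im,bx in(('top',t,(190,245,220,275)),('scene',s,(165,275,190,305))):
    x0,y0,x1,y1=bx;k=im[y0:y1,x0:x1].astype(int);m=(k[:,:,2]>k[:,:,1]+50)
    ys,xs=np.nonzero(m);u=(xs.mean()+x0,ys.mean()+y0);R.append(ray(c,u));print(c,'red',u,m.sum())
A=[];B=[]
for o,d in R:
    d=d/np.linalg.norm(d);P=np.eye(3)-np.outer(d,d);A.append(P);B.append(P@o)
X=np.linalg.solve(sum(A),sum(B));print('red 3d',X,[np.linalg.norm(a@X-q) for a,q in zip(A,B)])
rear=bp('top',U(190,225,[(141,58)])[0],.170);tip=bp('top',U(190,225,[(38,129)])[0],.158)
print('rear',rear,'tip',tip,np.linalg.norm(rear-tip),'dir',np.degrees(np.arctan2(*(tip-rear)[1::-1])))
E
python3 fit.py
```

```text
board 0.4151441183477471 [ 0.46814587 -0.10866599  2.97249095]
[[ 0.1 -0.5]
 [-0.1 -0.1]
 [ 0.4 -0.2]
 [-0.1  0.3]
 [-0.3  0.3]
 [-0.1  0.2]]
com [ 0.48184761 -0.11100532]
dome top [ 0.49871407 -0.01584401] [-1.2  1.2 -1.   0.1 -1.3 -1.2 -2. ]
dome scene [0.4936905  0.10748327] [-0.9 -0.9 -0.4]
top red (np.float64(199.8108108108108), np.float64(256.43243243243245)) 37
scene red (np.float64(176.38970588235293), np.float64(291.8014705882353)) 136
red 3d [0.47608166 0.38298411 0.15730426] [np.float64(0.0004509396969718303), np.float64(0.000450939696971939)]
rear [0.51118009 0.33122805 0.17      ] tip [0.47526869 0.38458907 0.158     ] 0.06542955797581056 dir 123.94013107221402
```

```bash
sed -i 's/(287,115),(363,32),(440,110),(312,53),(418,60),(430,150),(296,80)/(47,115),(123,32),(200,110),(72,53),(178,60),(190,150),(56,80)/' fit.py; python3 fit.py | grep dome
python3 - <<'E'
from h import *
out=[]
def ring(x,y,r,z):
    a=np.linspace(0,2*np.pi,60);return np.c_[x+r*np.cos(a),y+r*np.sin(a),0*a+z]
yaw=np.radians(124);f=np.array([np.cos(yaw),np.sin(yaw)]);sd=np.array([f[1],-f[0]])
tip=np.array([.4748,.385]);o=tip-.037*f;print('origin',o,'axis',o-.006*f)
ax=o-.006*f
for c,(x0,y0) in(('top',(175,215)),('scene',(155,255))):
    im=cv2.imread(f'pics/{c}0.png')[y0:y0+130,x0:x0+90];im=cv2.resize(im,None,fx=4.4,fy=4.4,interpolation=cv2.INTER_CUBIC)
    def dr(P,col):
        q=((pr(c,P)-[x0,y0]+.5)*4.4-.5).astype(np.int32);cv2.polylines(im,[q],False,col,1)
    dr(ring(*ax,.031,0),(0,0,255));dr(ring(*ax,.031,.10),(0,255,255));dr(ring(*ax,.0155,.135),(255,0,0))
    for z in(.142,.173):
        dr([[*(o+a*f+b*sd),z] for a,b in((.037,.009),(.037,-.009),(-.035,-.009),(-.035,.009),(.037,.009))],(0,255,0))
    out.append(im)
cv2.imwrite('pics/c2.png',np.hstack(out))
E
```

```text
dome top [0.49587492 0.10666312] [-1.2  1.1 -1.   0.1 -1.3 -1.2 -1.9]
dome scene [0.4936905  0.10748327] [-0.9 -0.9 -0.4]
origin [0.49549014 0.35432561] axis [0.49884529 0.34935138]
```

View pics/c2.png

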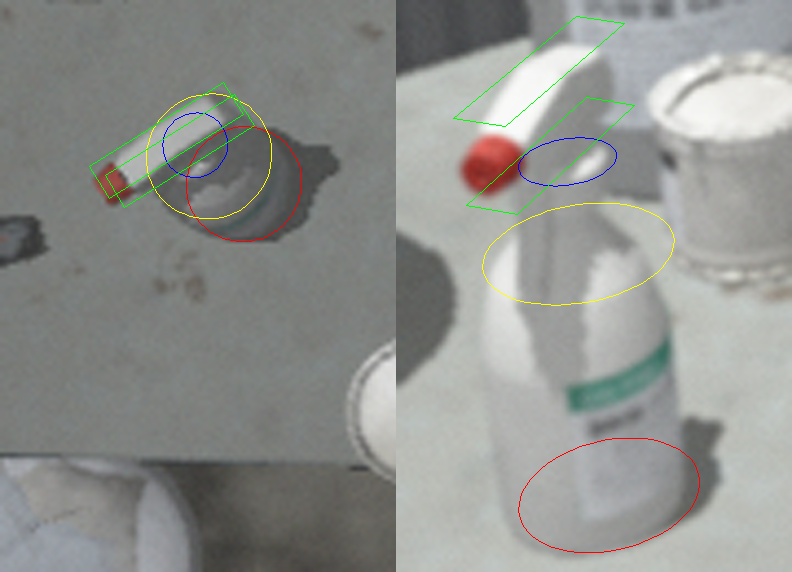

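The overlay shows the model head about 5° off, and the body axis about 2.5 mm off. Correcting both gives a bottle yaw of about 129° and an axis at (0.501, 0.352).

```bash
cat >> h.py <<'E'
from scipy.spatial.transform import Rotation as Ro
def st():
    s=sense();q=s['orientation'];R=Ro.from_quat(np.r_[q[1:],q[0]]).as_matrix()
    print('t %.2f pos %s xax %s jaw %.1f gap %.4f F %s'%(s['time'],(s['position']*1000).round(1),R[:,0].round(4),np.degrees(np.arctan2(R[1,2],R[0,2])),s['finger_gap'],s['contact_force'].round(1)),'q',s['joint_pos'].round(2));return s,R
E
python3 -c "
from h import *
st()"
```

```text
t 0.90 pos [232.3 580.2 231.3] xax [ 0. -0. -1.] jaw 68.2 gap 0.0853 F [-0.2 -0.6  0.7] q [-1.08  0.51 -0.24  1.5   0.13  1.15 -0.15]
```

Emit:
{"name": "move_arm", "arguments": {"deltas": "14 -37 0 0 0 0.7 -1;14 -37 0 0 0 0.7 -1;14 -37 0 0 0 0.7 -1;14 -37 0 0 0 0.7 -1;14 -37 0 0 0 0.7 -1"}}

```text
time: 1.32
position: [0.2967, 0.3974, 0.2294]
orientation: [0.569, -0.416, 0.57, 0.421]
contact_force: [1.6, 0.4, -1.0]
finger_gap: 0.0853
```

Emit:
{"name": "move_arm", "arguments": {"deltas": "14 -37 0 0 0 0.7 -1;14 -37 0 0 0 0.7 -1;14 -37 0 0 0 0.7 -1;14 -37 0 0 0 0.7 -1;14 -37 0 0 0 0.7 -1"}}

```text
time: 1.73
position: [0.3682, 0.2033, 0.2306]
orientation: [0.557, -0.435, 0.555, 0.44]
contact_force: [0.3, -0.5, 0.8]
finger_gap: 0.0853
```

Emit:
{"name": "move_arm", "arguments": {"deltas": "14 -37 0 0 0 0.7 -1;14 -37 0 0 0 0.7 -1;14 -37 0 0 0 0.7 -1;14 -37 0 0 0 0.7 -1;14 -37 0 0 0 0.7 -1"}}

```text
time: 2.15
position: [0.4399, 0.0086, 0.2328]
orientation: [0.544, -0.454, 0.538, 0.457]
contact_force: [0.7, 0.3, -0.3]
finger_gap: 0.0853
```

Emit:
{"name": "move_arm", "arguments": {"deltas": "11 -30 -20 0 0 0.2 -1;11 -30 -30 0 0 0.2 -1;11 -30 -40 0 0 0.2 -1;9 -28 -40 0 0 0.2 -1;0 0 0 0 0 0 -1"}}

```text
time: 2.57
position: [0.4824, -0.1102, 0.1195]
orientation: [0.546, -0.46, 0.535, 0.453]
contact_force: [-0.9, 0.2, 0.7]
finger_gap: 0.0851
```

```bash
python3 -c "
from h import *
st()"
```

```text
t 2.57 pos [ 482.4 -110.2  119.5] xax [ 0.018   0.0032 -0.9998] jaw 80.4 gap 0.0851 F [-0.9  0.2  0.7] q [ 0.17  0.43  0.01  2.01 -0.01  0.69  1.6 ]
```

Emit:
{"name": "move_arm", "arguments": {"deltas": "-0.6 -0.8 -35 -0.2 1 0 -1;0 0 -35 0 0 0 -1;0 0 -25 0 0 0 -1;0 0 -12 0 0 0 -1;0 0 0 0 0 0 -1"}}

```text
time: 2.98
position: [0.4838, -0.1127, 0.0094]
orientation: [0.542, -0.456, 0.54, 0.454]
contact_force: [-0.4, -0.6, -0.3]
finger_gap: 0.085
```

```bash
python3 -c "
from h import *
st()"
```

```text
t 2.98 pos [ 483.8 -112.7    9.4] xax [ 3.9e-03 -7.0e-04 -1.0e+00] jaw 80.1 gap 0.0850 F [-0.4 -0.6 -0.3] q [ 0.18  0.62  0.01  2.09 -0.01  0.43  1.59]
```

Emit:
{"name": "move_arm", "arguments": {"deltas": "-2 1.7 -4 0 0.2 0.2 -1;0 0 -2 0 0 0 -1;0 0 0 0 0 0 -1"}}

```text
time: 3.23
position: [0.4827, -0.1099, 0.0046]
orientation: [0.54, -0.457, 0.54, 0.456]
contact_force: [0.3, 0.1, -0.3]
finger_gap: 0.0853
```

Emit:
{"name": "move_arm", "arguments": {"deltas": "0 0 0 0 0 0 1;0 0 0 0 0 0 1;0 0 0 0 0 0 1;0 0 0 0 0 0 1;0 0 0 0 0 0 1"}}

```text
time: 3.65
position: [0.4851, -0.11, 0.0089]
orientation: [0.542, -0.459, 0.538, 0.454]
contact_force: [0.7, 0.3, -1.6]
finger_gap: 0.0443
```

```bash
python3 -c "
from h import *
st()"
```

```text
t 3.65 pos [ 485.1 -110.     8.9] xax [ 0.0082 -0.0016 -1.    ] jaw 80.4 gap 0.0443 F [ 0.7  0.3 -1.6] q [ 0.17  0.62  0.01  2.09 -0.01  0.42  1.59]
```

Emit:
{"name": "move_arm", "arguments": {"deltas": "0 0 20 0 0.4 0 1;0 0 40 0 0 0 1;0 0 41 0 0 0 1;0 0 41 0 0 0 1;0 0 41 0 0 0 1"}}

```text
time: 4.07
position: [0.4779, -0.1085, 0.1906]
orientation: [0.536, -0.452, 0.544, 0.461]
contact_force: [2.1, 0.1, -1.2]
finger_gap: 0.0447
```

Emit:
{"name": "move_arm", "arguments": {"deltas": "0 0 41 0 0 0 1;0 33 25 0 0 0 1;0 36 0 0 0 0 1;0 36 0 0 0 0 1;0 36 0 0 0 0 1"}}

```text
time: 4.48
position: [0.4798, 0.0252, 0.27]
orientation: [0.544, -0.453, 0.544, 0.449]
contact_force: [0.1, 1.1, -1.2]
finger_gap: 0.0448
```

Emit:
{"name": "move_arm", "arguments": {"deltas": "2 30 0 0 0 0 1;4 25 0 0 0 0 1;4 15 0 0 0 0 1;0 0 0 0 0 0 1;0 0 0 0 0 0 1"}}

```text
time: 4.9
position: [0.487, 0.1082, 0.2713]
orientation: [0.543, -0.456, 0.54, 0.454]
contact_force: [-0.2, -0.3, -0.3]
finger_gap: 0.0443
```

```bash
python3 -c "
from h import *
st()
for c in('top','scene'):cv2.imwrite(f'pics/{c}1.png',get_image(c))
t=cv2.imread('pics/top1.png')[180:320,265:405];s=cv2.imread('pics/scene1.png')[110:250,250:390]
cv2.imwrite('pics/c3.png',cv2.resize(np.hstack([t,s]),None,fx=2.85,fy=2.85,interpolation=cv2.INTER_CUBIC))"
```

```text
t 4.90 pos [487.  108.2 271.3] xax [ 4.6e-03  4.0e-04 -1.0e+00] jaw 80.0 gap 0.0443 F [-0.2 -0.3 -0.3] q [-0.21  0.27 -0.08  1.76  0.03  1.11  1.1 ]
```

View pics/c3.png

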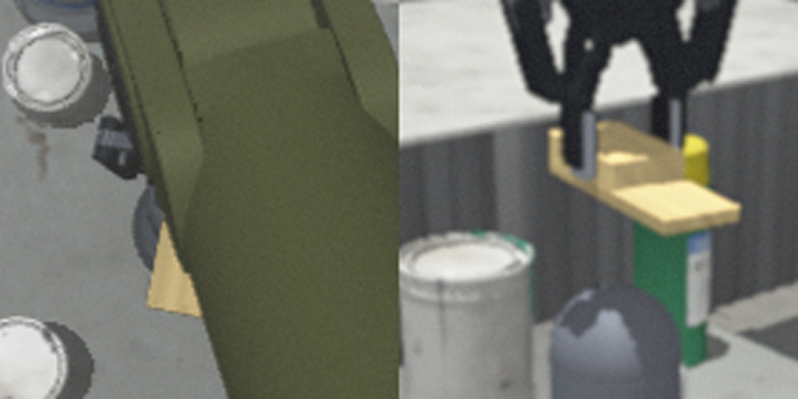

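```bash
cat > fit2.py <<'E'
from h import *
from scipy.optimize import least_squares as ls
k=2.85
su=np.array([(250+(a-399+.5)/k-.5,110+(b+.5)/k-.5) for a,b in[(740,208),(668,222),(550,130),(550,172),(667,235),(740,218)]])
Ms=np.array([(65,23,9),(65,-23,9),(-65,-23,25),(-65,-23,0),(65,-23,0),(65,23,0)])/1000
tu=np.array([(265+(147.5)/k-.5,180+(305.5)/k-.5)]);Mt=np.array([(65,-23,9)])/1000
tcp=np.array([.487,.1082])
def W(p,M):
    return M@(Ro.from_euler('z',p[3])*Ro.from_euler('y',p[4])).as_matrix().T+p[:3]
def f(p):
    n=np.array([np.cos(np.radians(80)),np.sin(np.radians(80))])
    return np.r_[(pr('scene',W(p,Ms))-su).ravel(),(pr('top',W(p,Mt))-tu).ravel(),(p[:2]-tcp)@n/.0007,(p[3]-np.radians(170))/.01]
r=ls(f,[.47,.11,.27,2.96,0]);print(r.x.round(4),r.fun.round(1))
com=W(r.x,np.array([[-.0139,0,.011]]))[0];print('com',com,'com-tcp',com[:2]-tcp,'to dome',np.array([.4948,.107])-com[:2])
E
python3 fit2.py
```

```text
[4.6910e-01 1.1060e-01 2.6380e-01 2.9714e+00 3.0000e-04] [ 0.3 -1.  -1.1 -0.9 -0.7 -0.1 -0.3  0.  -0.8  0.5  0.1  1.3 -0.6  1.3
 -1.1  0.4]
com [0.48281411 0.10820404 0.27483058] com-tcp [-4.18589468e-03  4.04441043e-06] to dome [ 0.01198589 -0.00120404]
```

Emit:
{"name": "move_arm", "arguments": {"deltas": "6 -0.6 -20 0 0.2 0 1;5 -0.6 -20 0 0 0 1;0 0 -12 0 0 0 1;0 0 0 0 0 0 1;0 0 0 0 0 0 1"}}

```text
time: 5.42
position: [0.4988, 0.0982, 0.2187]
orientation: [0.545, -0.453, 0.544, 0.45]
contact_force: [0.8, 0.3, -0.4]
finger_gap: 0.0445
```

```bash
python3 -c "
from h import *
s,_=st();print(s['ft_torque'].round(3))
cv2.imwrite('pics/scene2.png',get_image('scene'))
s,_=st();print(s['ft_torque'].round(3))
"
```

```text
t 5.42 pos [498.8  98.2 218.7] xax [ 0.0032 -0.0025 -1.    ] jaw 79.3 gap 0.0445 F [ 0.8  0.3 -0.4] q [-0.19  0.33 -0.07  1.83  0.03  0.98  1.11]
[ 0.041 -0.009 -0.076]
t 5.47 pos [498.7  98.1 218.8] xax [ 0.0031 -0.0027 -1.    ] jaw 79.3 gap 0.0446 F [-0.  -0.6 -1.6] q [-0.19  0.33 -0.07  1.83  0.03  0.98  1.11]
[-0.048  0.002  0.016]
```

Emit:
{"name": "move_arm", "arguments": {"deltas": "0 8.8 0 0 0 0.5 1;0 0 0 0 0 0 1"}}

```text
time: 5.63
position: [0.4992, 0.1065, 0.2203]
orientation: [0.544, -0.455, 0.542, 0.451]
contact_force: [0.1, 0.9, -0.9]
finger_gap: 0.0444
```

```bash
python3 -c "
from h import *
s,_=st()
get_image('scene')
s,_=st()
"
```

```text
t 5.63 pos [499.2 106.5 220.3] xax [ 0.0049 -0.0023 -1.    ] jaw 79.7 gap 0.0444 F [ 0.1  0.9 -0.9] q [-0.2   0.33 -0.08  1.82  0.03  0.98  1.09]
t 5.68 pos [499.4 105.4 220.4] xax [ 0.0052 -0.0032 -1.    ] jaw 79.6 gap 0.0447 F [-0.1 -0.8 -1.7] q [-0.2   0.33 -0.08  1.82  0.04  0.99  1.09]
```

Emit:
{"name": "move_arm", "arguments": {"deltas": "-0.8 1 -6 0 0.3 0.2 1;0 0.5 -4 0 0 0 1;0 0 0 0 0 0 1"}}

```text
time: 5.93
position: [0.4991, 0.1075, 0.211]
orientation: [0.542, -0.455, 0.542, 0.453]
contact_force: [-1.1, -0.7, -1.6]
finger_gap: 0.0447
```

Emit:
{"name": "move_arm", "arguments": {"deltas": "0 0 -1.5 0 0 0 1;0 0 0 0 0 0 1"}}

```text
time: 6.1
position: [0.4989, 0.1076, 0.2091]
orientation: [0.542, -0.455, 0.542, 0.453]
contact_force: [-0.4, 0.4, -1.5]
finger_gap: 0.0445
```

```bash
python3 -c "
from h import *
s,_=st();print(s['ft_torque'].round(3))
im=get_image('scene');s,_=st();print(s['ft_torque'].round(3))
cv2.imwrite('pics/scene3.png',im)
cv2.imwrite('pics/c4.png',cv2.resize(im[150:260,240:400],None,fx=5,fy=5,interpolation=cv2.INTER_CUBIC))
"
```

```text
t 6.10 pos [498.9 107.6 209.1] xax [ 0.002  -0.0028 -1.    ] jaw 79.9 gap 0.0445 F [-0.4  0.4 -1.5] q [-0.21  0.35 -0.08  1.83  0.04  0.96  1.09]
[-0.019 -0.012  0.007]
t 6.15 pos [499.  107.6 209.3] xax [ 0.0022 -0.0027 -1.    ] jaw 79.9 gap 0.0448 F [ 0.1 -0.3 -1. ] q [-0.21  0.35 -0.08  1.83  0.04  0.96  1.09]
[ 0.013 -0.007  0.   ]
```

View pics/c4.png

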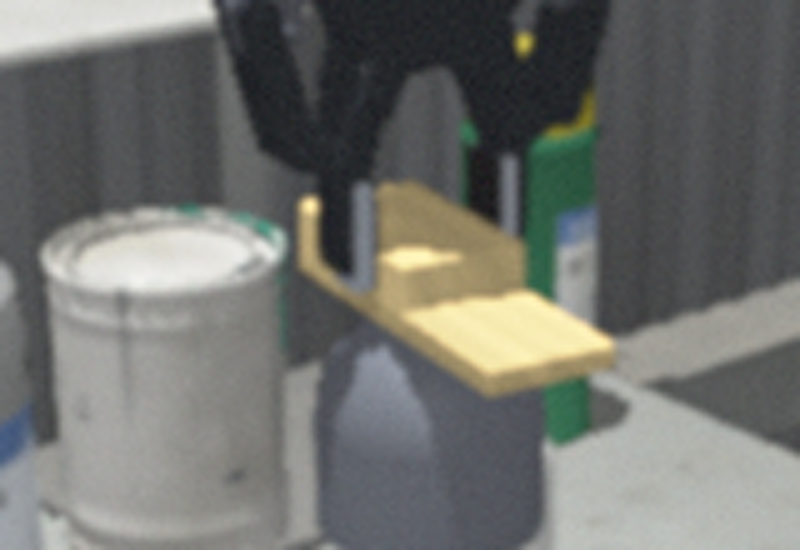

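```bash
sed -e 's/^k=.*/k=5/' -e 's/250+(a-399+.5)\/k/240+(a+.5)\/k/' -e 's/110+(b/150+(b/' -e 's/\[(740,208).*\]\])/[(614,347),(490,381),(300,198),(300,265),(490,397),(613,363),(525,247)]])/' -e 's/,(65,23,0)\]/,(65,23,0),(10,23,25)]/' -e 's/^tcp=.*/tcp=np.array([.499,.1076])/' -e "s/(pr('top',W(p,Mt))-tu).ravel(),//" -e 's/,.27,2.96/,.2,2.96/' fit2.py>fit3.py; grep su= fit3.py; python3 fit3.py
```

```text
su=np.array([(240+(a+.5)/k-.5,150+(b+.5)/k-.5) for a,b in[(614,347),(490,381),(300,198),(300,265),(490,397),(613,363),(525,247)]])
[0.4806 0.1107 0.2021 2.9656 0.0093] [ 0.6 -0.4 -0.4 -1.5 -0.7 -0.  -0.3  0.3 -0.4  0.8  0.6  1.8  0.2 -0.9
 -0.2 -0.1]
com [0.49421366 0.10830015 0.21319178] com-tcp [-0.00478634  0.00070015] to dome [ 0.00058634 -0.00130015]
```

Emit:
{"name": "move_arm", "arguments": {"deltas": "0 -0.7 -1.3 0 0 0 1;0 0 0 0 0 0 1"}}

```text
time: 6.32
position: [0.4992, 0.107, 0.2081]
orientation: [0.542, -0.456, 0.542, 0.453]
contact_force: [-0.1, 1.1, -1.1]
finger_gap: 0.0444
```

Emit:
{"name": "move_arm", "arguments": {"deltas": "0 0 -1 0 0 0 1;0 0 0 0 0 0 1"}}

```text
time: 6.48
position: [0.4993, 0.107, 0.2081]
orientation: [0.542, -0.456, 0.541, 0.453]
contact_force: [0.4, -0.3, -1.3]
finger_gap: 0.0445
```

```bash
python3 -c "
from h import *
for i in range(3): s,_=st();print(s['ft_torque'].round(3));get_image('scene')
"
```

```text
t 6.48 pos [499.3 107.  208.1] xax [ 0.0036 -0.0022 -1.    ] jaw 79.9 gap 0.0445 F [ 0.4 -0.3 -1.3] q [-0.2   0.35 -0.08  1.84  0.04  0.96  1.1 ]
[-0.044 -0.044 -0.006]
t 6.53 pos [499.5 107.  208.1] xax [ 0.0039 -0.0022 -1.    ] jaw 79.9 gap 0.0441 F [-0.4  0.3 -1.1] q [-0.2   0.35 -0.08  1.84  0.04  0.96  1.1 ]
[ 0.007  0.052 -0.001]
t 6.58 pos [499.5 107.  208. ] xax [ 0.0039 -0.0022 -1.    ] jaw 79.9 gap 0.0447 F [-1.5 -1.   1.8] q [-0.2   0.35 -0.08  1.84  0.04  0.96  1.1 ]
[-0.028  0.19  -0.02 ]
```

Emit:
{"name": "move_arm", "arguments": {"deltas": "-0.5 0 -1.5 0 0.2 0 1;0 0 -1.5 0 0 0 1;0 0 0 0 0 0 1"}}

```text
time: 6.88
position: [0.4996, 0.107, 0.2083]
orientation: [0.543, -0.455, 0.541, 0.453]
contact_force: [-0.1, -1.0, -0.7]
finger_gap: 0.0446
```

```bash
python3 -c "
from h import *
for i in range(3): s,_=st();print(s['ft_torque'].round(3));get_image('scene')
"
```

```text
t 6.88 pos [499.6 107.  208.3] xax [ 0.0035 -0.0016 -1.    ] jaw 79.9 gap 0.0446 F [-0.1 -1.  -0.7] q [-0.2   0.35 -0.08  1.84  0.04  0.96  1.1 ]
[ 0.036  0.008 -0.009]
t 6.93 pos [499.8 107.  208.2] xax [ 0.0039 -0.0016 -1.    ] jaw 79.9 gap 0.0448 F [ 0.1 -0.1 -2. ] q [-0.2   0.35 -0.08  1.84  0.04  0.96  1.1 ]
[ 0.009 -0.053  0.016]
t 6.98 pos [499.9 107.  208. ] xax [ 0.0039 -0.0016 -1.    ] jaw 79.9 gap 0.0446 F [-1.4 -0.2  5.3] q [-0.2   0.35 -0.08  1.84  0.04  0.96  1.1 ]
[-0.077  0.335 -0.024]
```

Emit:
{"name": "move_arm", "arguments": {"deltas": "0 0 0.3 0 0 0 -1;0 0 0 0 0 0 -1;0 0 0 0 0 0 -1;0 0 0 0 0 0 -1"}}

```text
time: 7.37
position: [0.5, 0.1069, 0.2074]
orientation: [0.542, -0.455, 0.542, 0.453]
contact_force: [-0.2, 0.1, -0.4]
finger_gap: 0.0852
```

```bash
python3 -c "
from h import *
for i in range(2): s,_=st();im=get_image('scene')
cv2.imwrite('pics/scene4.png',im)
cv2.imwrite('pics/c5.png',cv2.resize(im[150:260,240:400],None,fx=5,fy=5,interpolation=cv2.INTER_CUBIC))
"
```

```text
t 7.37 pos [500.  106.9 207.4] xax [ 0.003  -0.0019 -1.    ] jaw 79.9 gap 0.0852 F [-0.2  0.1 -0.4] q [-0.2   0.35 -0.08  1.84  0.04  0.96  1.1 ]
t 7.42 pos [500.  106.9 207.3] xax [ 0.0029 -0.002  -1.    ] jaw 79.9 gap 0.0855 F [-0.2 -0.7 -0.5] q [-0.2   0.35 -0.08  1.84  0.04  0.96  1.1 ]
```

View pics/c5.png

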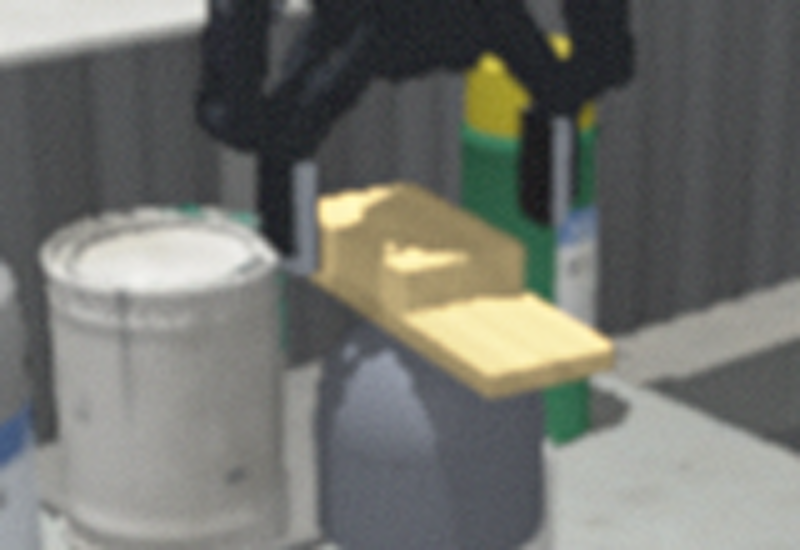

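Emit:
{"name": "move_arm", "arguments": {"deltas": "0 0 10 0 0 0 -1;0 0 25 0 0 0 -1;0 0 35 0 0 0 -1;0 0 10 0 0 0 -1;0 0 0 0 0 0 -1"}}

```text
time: 7.88
position: [0.4983, 0.1065, 0.2884]
orientation: [0.541, -0.454, 0.543, 0.454]
contact_force: [0.7, -0.8, -0.0]
finger_gap: 0.0851
```

```bash
python3 -c "
from h import *
s,_=st();im=get_image('scene')
cv2.imwrite('pics/scene5.png',im)
a=cv2.imread('pics/scene4.png');print(pr('scene',[[.495,.107,.21]]))
y=slice(180,235);x=slice(325,370)
f=lambda i:cv2.inRange(i,(60,120,150),(190,230,255))[y,x]
for i in(a,im):
  m=f(i);ys,xs=np.nonzero(m);print(m.sum()//255,xs.mean(),ys.mean(),xs.max(),ys.max())
"
```

```text
t 7.88 pos [498.3 106.5 288.4] xax [-0.0027 -0.0032 -1.    ] jaw 79.9 gap 0.0851 F [ 0.7 -0.8 -0. ] q [-0.2   0.28 -0.08  1.7   0.03  1.17  1.11]
[[325.61965687 205.48449369]]
630 19.48095238095238 34.03333333333333 44 54
638 18.973354231974923 34.08934169278997 44 54
```

Emit:
{"name": "move_arm", "arguments": {"deltas": "0 36 0 0 0 -6 -1;0 36 0 0 0 -6 -1;0 36 0 0 0 -6 -1;0 36 0 0 0 -6 -1;0 36 0 0 0 -6 -1"}}

```text
time: 8.35
position: [0.4985, 0.2797, 0.2829]
orientation: [0.642, -0.288, 0.651, 0.285]
contact_force: [0.7, 0.4, -0.2]
finger_gap: 0.0857
```

Emit:
{"name": "move_arm", "arguments": {"deltas": "0 30 0 0 0 -6 -1;2 20 0 0 0 -5 -1;2 10 -10 0 0 0 -1;0 0 0 0 0 0 -1"}}

```text
time: 8.68
position: [0.4975, 0.3516, 0.2645]
orientation: [0.664, -0.223, 0.678, 0.222]
contact_force: [-1.1, -1.0, -0.9]
finger_gap: 0.0853
```

```bash
python3 -c "
from h import *
s,_=st();im=get_image('scene');cv2.imwrite('pics/scene6.png',im);cv2.imwrite('pics/top6.png',get_image('top'))
st()
a=cv2.resize(im[240:390,150:290],None,fx=3.8,fy=3.8,interpolation=cv2.INTER_CUBIC)
b=cv2.resize(im[180:240,280:380],None,fx=2.4,fy=2.4,interpolation=cv2.INTER_CUBIC)
b=cv2.copyMakeBorder(b,0,a.shape[0]-b.shape[0],0,0,0);cv2.imwrite('pics/c6.png',np.hstack([a,b]))
"
```

```text
t 8.68 pos [497.5 351.6 264.5] xax [-0.0194 -0.0084 -0.9998] jaw 36.7 gap 0.0853 F [-1.1 -1.  -0.9] q [-0.66  0.47  0.01  1.47 -0.01  1.23 -0.01]
t 8.78 pos [498.6 348.8 266.6] xax [-0.0175 -0.0086 -0.9998] jaw 36.6 gap 0.0854 F [ 0.  -0.9  0.4] q [-0.65  0.46  0.01  1.47 -0.01  1.23 -0.  ]
```

View pics/c6.png

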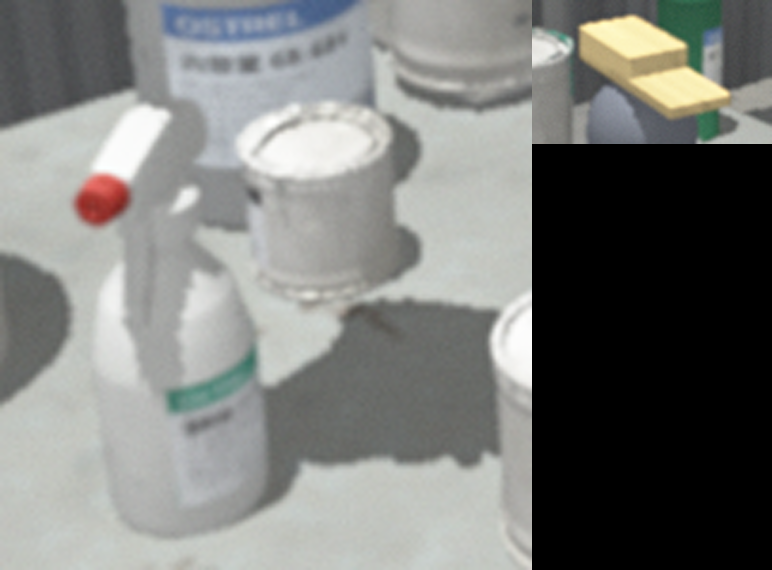

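Run:
```python
from h import *
a=np.linspace(0,2*np.pi,60)
for ax in((.501,.352),(.500,.350),(.502,.354)):
    r=pr('scene',np.c_[ax[0]+.031*np.cos(a),ax[1]+.031*np.sin(a),0*a+.04]);b=pr('scene',np.c_[ax[0]+.031*np.cos(a),ax[1]+.031*np.sin(a),0*a])
    i=r[:,0].argmin();j=r[:,0].argmax();print(ax,'L',r[i],'R',r[j],'bottom',b[:,1].max())
print('obs L',150+103/3.8,'R',150+267/3.8,'bot',240+533/3.8)
```

```text
(0.501, 0.352) L [177.0917489  349.15416742] R [219.16649332 342.5771513 ] bottom 380.2839966526167
(0.5, 0.35) L [178.63949801 348.94467045] R [220.65433472 342.3781967 ] bottom 380.05407595741985
(0.502, 0.354) L [175.54187519 349.36402289] R [217.67674353 342.77642749] bottom 380.5143251506321
obs L 177.10526315789474 R 220.26315789473685 bot 380.2631578947369
```

Emit:
{"name": "move_arm", "arguments": {"deltas": "2 2.5 -30 0.5 -1 1.4 -1;0 0 -30 0 0 0 -1;0 0 -20 0 0 0 -1;0 0 0 0 0 0 -1"}}

```text
time: 9.12
position: [0.5044, 0.3421, 0.1864]
orientation: [0.671, -0.231, 0.666, 0.229]
contact_force: [-0.8, -0.9, 0.1]
finger_gap: 0.0854
```

```bash
python3 -c "
from h import *
st()"
```

```text
t 9.12 pos [504.4 342.1 186.4] xax [ 0.0069 -0.001  -1.    ] jaw 38.0 gap 0.0854 F [-0.8 -0.9  0.1] q [-0.64  0.51  0.    1.62  0.    1.01  0.02]
```

Emit:
{"name": "move_arm", "arguments": {"deltas": "-4 9.5 -10 0 0.3 0 -1;0 0 -10 0 0 0 -1;0 0 0 0 0 0 -1"}}

```text
time: 9.37
position: [0.5025, 0.3478, 0.1674]
orientation: [0.67, -0.23, 0.668, 0.228]
contact_force: [-0.1, 0.2, -0.1]
finger_gap: 0.0853
```

```bash
python3 -c "
from h import *
st()"
```

```text
t 9.37 pos [502.5 347.8 167.4] xax [ 0.0035 -0.0016 -1.    ] jaw 37.8 gap 0.0853 F [-0.1  0.2 -0.1] q [-0.65  0.53  0.    1.63  0.    0.97  0.01]
```

Emit:
{"name": "move_arm", "arguments": {"deltas": "-2 4 -10 0 0.2 0 -1;0 1 -8 0 0 0 -1;0 0 0 0 0 0 -1;0 0 0 0 0 0 -1"}}

```text
time: 9.7
position: [0.5015, 0.3539, 0.1498]
orientation: [0.67, -0.229, 0.668, 0.229]
contact_force: [0.4, -0.0, -0.5]
finger_gap: 0.085
```

```bash
python3 -c "
from h import *
st()"
```

```text
t 9.70 pos [501.5 353.9 149.8] xax [ 2.8e-03  7.0e-04 -1.0e+00] jaw 37.8 gap 0.0850 F [ 0.4 -0.  -0.5] q [-0.66  0.55  0.    1.65  0.    0.93  0.01]
```

Emit:
{"name": "move_arm", "arguments": {"deltas": "-0.8 -2.2 -2.5 0 0 0 -1;0 0 0 0 0 0 0;0 0 0 0 0 0 1;0 0 0 0 0 0 1;0 0 0 0 0 0 1"}}

```text
time: 10.12
position: [0.5011, 0.3519, 0.1482]
orientation: [0.671, -0.229, 0.667, 0.229]
contact_force: [0.7, 0.4, 0.9]
finger_gap: 0.0383
```

Emit:
{"name": "move_arm", "arguments": {"deltas": "0 0 0 0 0 0 1;0 0 0 0 0 0 1;0 0 0 0 0 0 1;0 0 0 0 0 0 1"}}

```text
time: 10.45
position: [0.5012, 0.3518, 0.1486]
orientation: [0.671, -0.229, 0.667, 0.229]
contact_force: [1.2, -1.4, 0.6]
finger_gap: 0.0168
```

```bash
python3 -c "
from h import *
st()
im=get_image('scene');k=im[270:310,160:200].astype(int);m=k[:,:,2]>k[:,:,1]+50;ys,xs=np.nonzero(m);print(xs.mean()+160,ys.mean()+270)"
```

```text
t 10.45 pos [501.2 351.8 148.6] xax [ 0.0048  0.0017 -1.    ] jaw 37.8 gap 0.0168 F [ 1.2 -1.4  0.6] q [-0.65  0.55  0.    1.66  0.    0.93  0.01]
175.54347826086956 291.57246376811594
```

Emit:
{"name": "move_arm", "arguments": {"deltas": "0 0 10 0 0 0 1;0 0 15 0 0 0 1;0 0 15 0 0 0 1;0 0 12 0 0 4 1;0 0 8 0 0 6.5 1"}}

```text
time: 10.92
position: [0.4987, 0.3503, 0.2093]
orientation: [0.644, -0.291, 0.646, 0.289]
contact_force: [-0.8, 0.2, -2.5]
finger_gap: 0.0168
```

```bash
python3 -c "
from h import *
st()
im=get_image('scene');k=im[200:330,130:270].astype(int);m=k[:,:,2]>k[:,:,1]+50;ys,xs=np.nonzero(m);print(xs.mean()+130,ys.mean()+200)"
```

```text
t 10.92 pos [498.7 350.3 209.3] xax [-0.0013 -0.0041 -1.    ] jaw 48.4 gap 0.0168 F [-0.8  0.2 -2.5] q [-0.63  0.5  -0.05  1.58  0.03  1.07  0.17]
176.8258064516129 252.00645161290322
```

Emit:
{"name": "move_arm", "arguments": {"deltas": "0.7 -5 0 0 0 6.5 1;0.7 -5 0 0 0 6.5 1;0.7 -5 0 0 0 6.5 1;0.7 -5 0 0 0 6.5 1;0.7 -5 0 0 0 6.5 1"}}

```text
time: 11.38
position: [0.502, 0.3265, 0.2127]
orientation: [0.533, -0.465, 0.532, 0.464]
contact_force: [-0.3, -0.5, -2.0]
finger_gap: 0.0166
```

Emit:
{"name": "move_arm", "arguments": {"deltas": "0.7 -5 0 0 0 6.5 1;0.7 -5 0 0 0 6.5 1;0.7 -5 0 0 0 6.5 1;0.7 -5 0 0 0 6.5 1;0.7 -5 0 0 0 6.5 1"}}

```text
time: 11.8
position: [0.5048, 0.299, 0.2122]
orientation: [-0.376, 0.599, -0.377, -0.598]
contact_force: [-0.7, -0.0, -2.4]
finger_gap: 0.017
```

```bash
python3 -c "
from h import *
st()"
```

```text
t 11.80 pos [504.8 299.  212.2] xax [-3.0e-04 -1.2e-03 -1.0e+00] jaw 115.6 gap 0.0170 F [-0.7 -0.  -2.4] q [-0.35  0.47 -0.35  1.63  0.18  1.07  1.26]
```

Emit:
{"name": "move_arm", "arguments": {"deltas": "0.8 -4 -2 0 0 6.5 1;0.8 -4 -2 0 0 6.5 1;0.8 -4 -2 0 0 6.5 1;0.8 -4 -2 0 0 6.5 1;0.8 -4 -1 0 0 6.5 1"}}

```text
time: 12.22
position: [0.5086, 0.2761, 0.2027]
orientation: [-0.188, 0.681, -0.191, -0.681]
contact_force: [-1.0, -0.9, -2.1]
finger_gap: 0.0164
```

Emit:
{"name": "move_arm", "arguments": {"deltas": "0.8 -4 0 0 0 6.5 1;0.8 -4 0 0 0 6.5 1;0.8 -4 0 0 0 6 1;0 0 0 0 0 4 1;0 0 0 0 0 0 1"}}

```text
time: 12.63
position: [0.5109, 0.2601, 0.2015]
orientation: [0.043, -0.705, 0.049, 0.706]
contact_force: [-0.5, 0.7, -2.3]
finger_gap: 0.0165
```

```bash
python3 -c "
from h import *
st()"
```

```text
t 12.63 pos [510.9 260.1 201.5] xax [-0.0022 -0.0075 -1.    ] jaw 172.6 gap 0.0165 F [-0.5  0.7 -2.3] q [-0.13  0.5  -0.61  1.68  0.32  1.07  2.18]
```

Emit:
{"name": "move_arm", "arguments": {"deltas": "1.5 -3 1 0 0 0 1;1.5 -3 0 0.2 0 0 1;0 0 0 0 0 0 1;0 0 0 0 0 0 1;0 0 0 0 0 0 1"}}

```text
time: 13.05
position: [0.5143, 0.2527, 0.2024]
orientation: [0.049, -0.704, 0.053, 0.706]
contact_force: [0.2, -0.6, -3.4]
finger_gap: 0.0168
```

```bash
python3 -c "
from h import *
st();im=get_image('scene');st()
cv2.imwrite('pics/scene7.png',im)
cv2.imwrite('pics/c7.png',cv2.resize(im[170:370,210:390],None,fx=3,fy=3,interpolation=cv2.INTER_CUBIC))
f=np.array([-.129,-.9917,0]);
print('expected board com',(pr('scene',[[.495,.107,.211]])-[210,170])*3)
"
```

```text
t 13.05 pos [514.3 252.7 202.4] xax [-0.003  -0.0046 -1.    ] jaw 171.8 gap 0.0168 F [ 0.2 -0.6 -3.4] q [-0.11  0.5  -0.61  1.68  0.32  1.07  2.18]
t 13.10 pos [514.2 252.9 202.4] xax [-0.0029 -0.0045 -1.    ] jaw 171.8 gap 0.0166 F [-1.   0.5 -3.1] q [-0.11  0.5  -0.61  1.68  0.32  1.07  2.18]
expected board com [[346.85208789 104.75411165]]
```

View pics/c7.png

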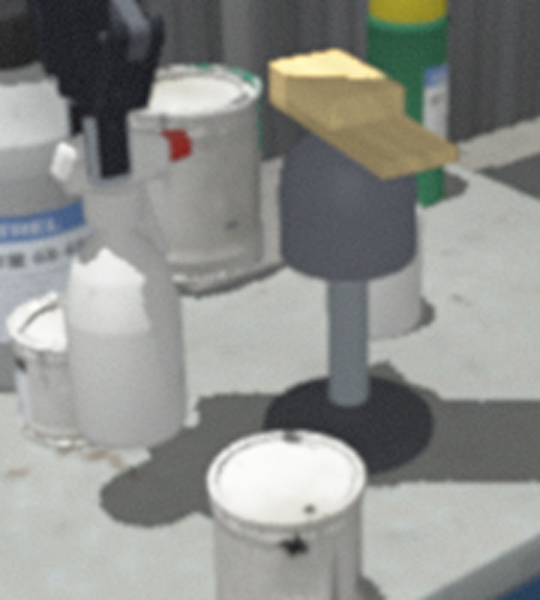

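Emit:
{"name": "move_arm", "arguments": {"deltas": "0 0 0 0 0 0 1;0 0 0 0 0 0 1;0 0 0 0 0 0 1;0 0 0 0 0 0 1;0 0 0 0 0 0 1"}}

```text
time: 13.52
position: [0.5138, 0.2537, 0.2026]
orientation: [0.049, -0.704, 0.052, 0.706]
contact_force: [0.4, -0.3, -2.9]
finger_gap: 0.0169
```

```bash
python3 -c "
from h import *
s,R=st();im=get_image('scene');k=im[200:240,255:285].astype(int);m=k[:,:,2]>k[:,:,1]+50;ys,xs=np.nonzero(m);print('red',xs.mean()+255,ys.mean()+200)
p=s['position'];j=np.arctan2(R[1,2],R[0,2])+np.pi/2;f=np.array([np.cos(j),np.sin(j),0])
n=np.r_[p[:2],.158+p[2]-.1486]+.043*f;print('nozzle',n,'pred red',pr('scene',[n-.005*f]));d=np.array([.495,.107,.211])-n;print('ahead',d@f,'side',d@[-f[1],f[0],0],'up',d[2])"
```

```text
t 13.52 pos [513.8 253.7 202.6] xax [-0.0028 -0.0042 -1.    ] jaw 171.8 gap 0.0169 F [ 0.4 -0.3 -2.9] q [-0.11  0.5  -0.61  1.68  0.32  1.07  2.18]
red 268.75 217.6346153846154
nozzle [0.50764926 0.21115799 0.21195045] pred red [[265.44037737 217.84281868]]
ahead 0.10489672511565849 side 0.002359525870210967 up -0.0009504491434955409
```

Emit:
{"name": "move_arm", "arguments": {"deltas": "0 0 0 0 0 0 1;0 0 0 0 0 0 1;0 0 0 0 0 0 1;0 0 0 0 0 0 1;0 0 0 0 0 0 1"}}

```text
time: 13.98
position: [0.5138, 0.2537, 0.2026]
orientation: [0.049, -0.704, 0.052, 0.706]
contact_force: [-0.3, 0.2, -1.7]
finger_gap: 0.0168
```

Emit:
{"name": "move_arm", "arguments": {"deltas": "0 0 0 0 0 0 1;0 0 0 0 0 0 1;0 0 0 0 0 0 1;0 0 0 0 0 0 1;0 0 0 0 0 0 1"}}

```text
time: 14.4
position: [0.5138, 0.2537, 0.2025]
orientation: [0.049, -0.704, 0.052, 0.706]
contact_force: [-0.1, -0.0, -2.8]
finger_gap: 0.0168
```

Emit:
{"name": "move_arm", "arguments": {"deltas": "0 0 0 0 0 0 1;0 0 0 0 0 0 1;0 0 0 0 0 0 1;0 0 0 0 0 0 1;0 0 0 0 0 0 1"}}

```text
time: 14.82
position: [0.5138, 0.2538, 0.2025]
orientation: [0.049, -0.704, 0.052, 0.706]
contact_force: [0.0, 0.4, -2.6]
finger_gap: 0.0165
```

Emit:
{"name": "move_arm", "arguments": {"deltas": "0 0 0 0 0 0 1;0 0 0 0 0 0 1;0 0 0 0 0 0 1;0 0 0 0 0 0 1;0 0 0 0 0 0 1"}}

```text
time: 15.23
position: [0.5138, 0.2537, 0.2025]
orientation: [0.049, -0.704, 0.052, 0.706]
contact_force: [-0.6, -0.7, -3.1]
finger_gap: 0.0168
```

Emit:
{"name": "move_arm", "arguments": {"deltas": "0 0 0 0 0 0 1;0 0 0 0 0 0 1;0 0 0 0 0 0 1;0 0 0 0 0 0 1;0 0 0 0 0 0 1"}}

```text
time: 15.65
position: [0.5138, 0.2537, 0.2025]
orientation: [0.049, -0.704, 0.052, 0.706]
contact_force: [0.6, -0.8, -1.5]
finger_gap: 0.0167
```

Emit:
{"name": "move_arm", "arguments": {"deltas": "0 0 0 0 0 0 1;0 0 0 0 0 0 1;0 0 0 0 0 0 1;0 0 0 0 0 0 1;0 0 0 0 0 0 1"}}

```text
time: 16.07
position: [0.5138, 0.2537, 0.2025]
orientation: [0.049, -0.704, 0.052, 0.706]
contact_force: [0.2, 0.2, -2.2]
finger_gap: 0.0166
```

Emit:
{"name": "move_arm", "arguments": {"deltas": "-1 10 2 0 0 0 1;-2 20 0 0 0 0 1;-4 25 0 0 0 0 1;-4 25 0 0 0 0 1;-4 20 0 0 0 0 1"}}

```text
time: 16.48
position: [0.5006, 0.3528, 0.205]
orientation: [0.052, -0.705, 0.057, 0.705]
contact_force: [-0.2, 0.2, -2.0]
finger_gap: 0.017
```

Emit:
{"name": "move_arm", "arguments": {"deltas": "-1 6 -5 0 0 0 1;0 0 -10 0 0 0 1;0 0 -10 0 0 0 1;0 0 -8 0 0 0 1;0 0 0 0 0 0 1"}}

```text
time: 16.9
position: [0.4964, 0.365, 0.1687]
orientation: [0.05, -0.704, 0.054, 0.706]
contact_force: [-0.5, -0.3, -2.9]
finger_gap: 0.0166
```

```bash
python3 -c "
from h import *
st();get_image('scene');st()"
```

```text
t 16.90 pos [496.4 365.  168.7] xax [-0.0031 -0.0047 -1.    ] jaw 171.6 gap 0.0166 F [-0.5 -0.3 -2.9] q [-0.33  0.59 -0.58  1.61  0.36  1.06  1.98]
t 16.95 pos [496.7 364.7 169.3] xax [-0.0029 -0.0047 -1.    ] jaw 171.5 gap 0.0168 F [-1.3 -0.9 -2.4] q [-0.32  0.59 -0.58  1.61  0.36  1.06  1.98]
```

Emit:
{"name": "move_arm", "arguments": {"deltas": "1 -2 -8 0.4 0.1 0 1;0 0 -7 0 0 0 1;0 0 -2 0 0 0 1;0 0 0 0 0 0 1"}}

```text
time: 17.28
position: [0.4998, 0.359, 0.1506]
orientation: [0.054, -0.704, 0.054, 0.706]
contact_force: [-0.4, 0.2, -2.8]
finger_gap: 0.0167
```

```bash
python3 -c "
from h import *
st();get_image('scene');st()"
```

```text
t 17.28 pos [499.8 359.  150.6] xax [-0.0039  0.0015 -1.    ] jaw 171.2 gap 0.0167 F [-0.4  0.2 -2.8] q [-0.31  0.61 -0.58  1.63  0.37  1.01  1.98]
t 17.33 pos [499.8 359.1 150.8] xax [-0.0039  0.0014 -1.    ] jaw 171.2 gap 0.0166 F [ 0.5 -0.8 -2.6] q [-0.31  0.61 -0.58  1.63  0.37  1.01  1.98]
```

Emit:
{"name": "move_arm", "arguments": {"deltas": "0 0 -2 0 0 0 1;0 0 -1.5 0 0 0 1;0 0 0 0 0 0 1"}}

```text
time: 17.58
position: [0.5008, 0.3598, 0.149]
orientation: [0.055, -0.705, 0.053, 0.706]
contact_force: [-0.6, -0.6, -3.1]
finger_gap: 0.0165
```

```bash
python3 -c "
from h import *
st();get_image('scene');st()"
```

```text
t 17.58 pos [500.8 359.8 149. ] xax [-0.0011  0.0035 -1.    ] jaw 171.2 gap 0.0165 F [-0.6 -0.6 -3.1] q [-0.31  0.61 -0.57  1.64  0.37  1.01  1.98]
t 17.63 pos [500.8 359.9 149. ] xax [-0.001   0.0037 -1.    ] jaw 171.2 gap 0.0169 F [ 0.7 -0.4 -2.8] q [-0.31  0.61 -0.57  1.64  0.37  1.01  1.98]
```

Force still shows the bottle's weight, so it isn't quite down.

Emit:
{"name": "move_arm", "arguments": {"deltas": "0 0 -1.5 0 0 0 1;0 0 -1 0 0 0 1;0 0 0 0 0 0 1"}}

```text
time: 17.88
position: [0.5013, 0.3608, 0.149]
orientation: [-0.056, 0.706, -0.052, -0.704]
contact_force: [-0.1, 0.3, -2.3]
finger_gap: 0.0165
```

```bash
python3 -c "
from h import *
st();get_image('scene');st()"
```

```text
t 17.88 pos [501.3 360.8 149. ] xax [ 0.002   0.0052 -1.    ] jaw 171.2 gap 0.0165 F [-0.1  0.3 -2.3] q [-0.32  0.61 -0.57  1.64  0.37  1.    1.98]
t 17.93 pos [501.4 361.  148.9] xax [ 0.0022  0.0056 -1.    ] jaw 171.2 gap 0.0168 F [ 0.7  1.1 -2.3] q [-0.32  0.61 -0.57  1.64  0.38  1.    1.98]
```

Emit:
{"name": "move_arm", "arguments": {"deltas": "0 0 0 0 0 0 0;0 0 0 0 0 0 -0.5;0 0 0 0 0 0 -1;0 0 0 0 0 0 -1;0 0 0 0 0 0 -1"}}

```text
time: 18.35
position: [0.5019, 0.362, 0.1493]
orientation: [-0.057, 0.706, -0.051, -0.704]
contact_force: [0.1, -0.2, -0.3]
finger_gap: 0.0758
```

Emit:
{"name": "move_arm", "arguments": {"deltas": "0 0 0 0 0 0 -1;0 0 0 0 0 0 -1;0 0 0 0 0 0 -1"}}

```text
time: 18.6
position: [0.502, 0.3621, 0.1493]
orientation: [-0.057, 0.706, -0.051, -0.704]
contact_force: [0.4, 0.4, 0.6]
finger_gap: 0.0854
```

```bash
python3 -c "
from h import *
st();im=get_image('scene')
cv2.imwrite('pics/c8.png',cv2.resize(im[170:400,130:390],None,fx=2.5,fy=2.5,interpolation=cv2.INTER_CUBIC))"
```

```text
t 18.60 pos [502.  362.1 149.3] xax [ 0.0038  0.0076 -1.    ] jaw 171.3 gap 0.0854 F [0.4 0.4 0.6] q [-0.32  0.61 -0.57  1.64  0.38  1.    1.98]
```

View pics/c8.png

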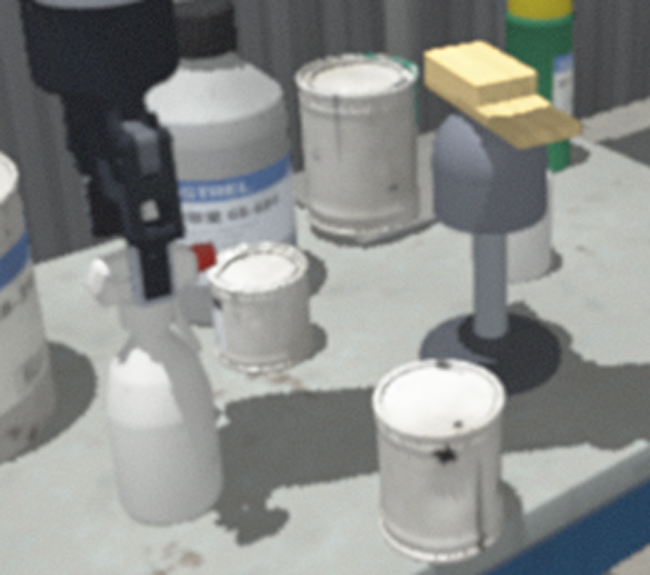

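Bottle standing upright, board level. I'll lift the gripper clear.

Emit:
{"name": "move_arm", "arguments": {"deltas": "0 0 12 0 0 0 -1;0 0 25 0 0 0 -1;0 0 30 0 0 0 -1;0 0 30 0 0 0 -1;0 0 20 0 0 0 -1"}}

```text
time: 19.07
position: [0.4989, 0.3595, 0.2682]
orientation: [0.054, -0.703, 0.053, 0.707]
contact_force: [0.9, 0.9, -0.8]
finger_gap: 0.0854
```

Emit:
{"name": "move_arm", "arguments": {"deltas": "0 0 0 0 0 0 -1;0 0 0 0 0 0 -1;0 0 0 0 0 0 -1;0 0 0 0 0 0 -1;0 0 0 0 0 0 -1"}}

```text
time: 19.48
position: [0.4995, 0.3611, 0.2751]
orientation: [-0.056, 0.705, -0.051, -0.705]
contact_force: [-0.2, -0.4, 0.5]
finger_gap: 0.0853
```

```bash
python3 -c "
from h import *
st();im=get_image('scene')
cv2.imwrite('pics/c9.png',cv2.resize(im[150:400,130:450],None,fx=2.2,fy=2.2,interpolation=cv2.INTER_CUBIC))"
```

```text
t 19.48 pos [499.5 361.1 275.1] xax [ 0.0016  0.0075 -1.    ] jaw 171.4 gap 0.0853 F [-0.2 -0.4  0.5] q [-0.29  0.5  -0.62  1.45  0.29  1.27  2.05]
```

View pics/c9.png

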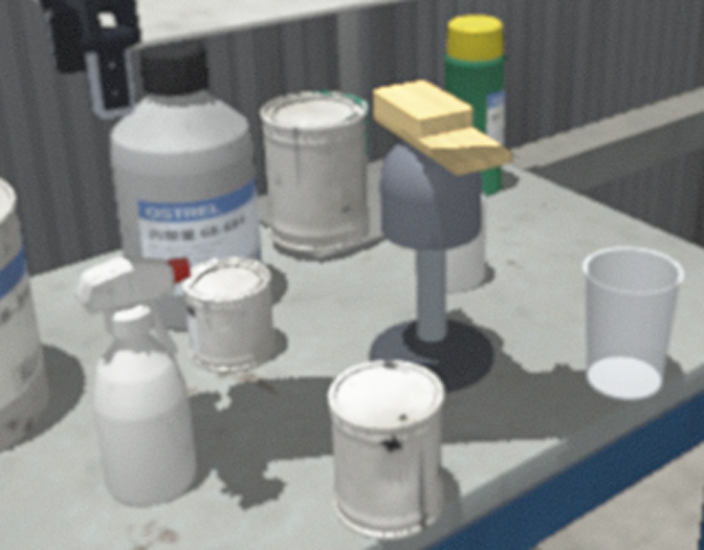

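```bash
python3 -c "
from rig import *
print(close_job())"
```

```text
the job is handed in; nothing more can be done
None
```

I placed the board on the dome and released it. I then aimed the bottle's nozzle at the board's balance point, stood the bottle back and handed the job in at about 19.5 s of the 72 s limit. `close_job()` gave no verdict.

- **Board:** in the last picture it lies nearly level on the dome, released, with the gripper clear. The camera fits put its balance point within about 1.5 mm of the dome's top. I took that measurement just before release.
- **Spray:** by the arm's pose, the nozzle was about 105 mm from the balance point, 2 mm off sideways and 1 mm off in height. I held it still for about 2.9 s. The red tip showed about 3 px (roughly 4 mm) from where that predicted, still well inside the 22 mm allowance.
- **Bottle:** it stands upright a few millimetres from its start position by the arm's pose. Its nozzle now points towards −y rather than the way it faced at first, because I did not turn it back.
- **Bystanders:** the tins, plastic bottle and cup look unmoved in the last picture, but I did not measure them again.
- **Contact readings:** small downward moves near contact often did not register, so I released the board at a light press and the bottle with roughly 1 mm or less to drop. Neither shifted visibly.

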